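# Square a flat-edged die disc against the bar of the setting plate

### The arm

A 6-joint arm with a two-finger parallel gripper is mounted at the origin on a cart in front of the work surface, level with it; the furniture and walls round the work are solid. World frame = base frame: x ahead of the robot, y to its left, z up, the work surface at z = 0. Lengths are in m, angles in rad, forces in N, time in s.
With the tool pointing down it reaches from about 0.35 to 0.975 m from the base axis. Payload 17.4 kg.
Tool frame: the origin (TCP) lies at the centre of the arm's flange, where the gripper is bolted on; the fingertips stand 173 mm ahead of it and the grasp point (between the pads) lies 155 mm ahead of it; z points along the fingers, y is the line along which they close (so a half turn about z gives the same grasp; the last joint's range is limited). The gripper opens to 85 mm and grips with 20 to 120 N. Pads are 22 mm wide; open, the fingers measure 114 mm over their backs; the gripper's body (76 mm by 85 mm) begins 54 mm behind the grasp point. The pads swing forward as they close: fully open they stand 13 mm farther back than shut.
Start: joints at [1.2, 0.116, 1.442, -0, 1.584, -0.038], TCP at [0.221, 0.638, 0.405] pointing down, gripper open.
Joint ranges: [-2.83, 2.83], [-0.83, 2.19], [0.07, 2.5], [-1.14, 4.28], [0.01, 3], [-2.97, 2.97]. Speed limits (rad/s): [1.89, 1.89, 2.22, 3.14, 3.14, 3.14].

### API

Orientations are given as a 3x3 rotation matrix whose columns are the frame's x, y, z axes.
In Python, from cell import read_state, grab_frame, sign_off, recognise, cut_out, place_of gives the robot as it stands.
- The arm moves only by the tool move_arm, never from a script. Its argument "steps" is a list of rows, each a list of 7 numbers: the shift along the tool's x, y, z in mm, then the turn, a rotation vector about the tool's x, y, z in degrees, then the opening in per cent of the stroke, from 0 (shut) to 100 (fully open). A call has 1 to 5 rows; each row is the pose to reach, as a shift and turn from the pose commanded when the call began, along the tool's axes at that moment; what a row does not reach only later rows make up. A row lasts 1/8 s, in which the tool goes at most 62.5 mm and 10.7 degrees, less where a joint would pass 70% of its speed; a pose out of reach is approached as far as the arm can. A call with a gripper value outside its range is refused whole. The fingers move at their own pace and stop on an object; "squeeze" is the grip in N (left out, the last holds). Time passes only in rows, so rows that repeat a pose let the fingers close. It gives the time, the measured TCP pose, the force, the opening and the grip force at its end, in the units of the state.
- read_state(): the state, without advancing time (a new reading comes with each control period).
- grab_frame(name): name is "scene" or "top" or "wrist"; returns a dict with "img" (384x512x3 uint8, red, green, blue), "z_map" (384x512 float32, m along the optical axis (not along the pixel's ray), 0 where there is no reading), "fx", "fy", "cx", "cy" (pixels), "rvec" (rotation vector, rad) and "tvec" (3), from world to camera coordinates, as OpenCV has them. Camera axes: x right, y down, z forward; pixel columns grow to the right and rows downward; lengths in m; the calibration is good to about 2 mm. The wrist camera is an equidistant fisheye: a pixel r from the principal point sees the ray r / f radians off the axis. A picture is of the moment at which its call begins.
- sign_off(): hands the job in; it is judged then, once.
Trained networks look in a picture, given as the dict that the camera call returned (one of the last four; its "shot" number tells which), for a name from the list of things; names that differ only in an ending like _2 or _b are one class to them, and where a whole thing is asked for, a point or a joint stands for the part that bears it (a point fixed in the world has none). Each returns a list of dicts, best first, with "confidence" (0 to 1); they miss things now and then, are a little off and sometimes report something else, mostly with a low value. They report only what shows in the picture. A call takes as long as a camera call. They do not tell look-alikes from the thing itself.
- recognise(picture, query): "centre" ([column, row] in pixels, amid what is visible of it).
- cut_out(picture, query): "pixels" (384x512 bool, what is visible of it) and "centre" ([column, row] in pixels, amid what is visible of it).
- place_of(picture, query): "centre" ([column, row] in pixels: a listed point, or the origin of a listed thing).
The state is a dict: "clock": time; "qpos": joint angles; "qvel": joint speeds; "joint_efforts": joint torques, N m; "ee_pos": TCP position; "tool_rot": TCP orientation; "wrist_force": force on the tool from outside, world axes, zero at the start; "moment": the same for the moment, N m; "width": opening from 0.0 (shut) to 1.0 (fully open); "grasp_force": force on a finger pad.
Only numpy, scipy, OpenCV 4.12 (cv2) and the standard library are available. Lean on these libraries where they do the work, as an engineer would, in place of code of your own. Each camera call takes 0.05 s, during which the arm holds its last target. There are 200 camera calls.

### The job

On the dark setting plate lie two steel discs; one has a flat cut into its edge, the other is fully round. With your fingertips turn the disc with the flat and slide it up to the long straight bar at the far side of the plate, until its flat lies snugly along the bar. Keep it lying on the plate (do not pick it up), leave the round disc where it is, and let go at the end.

Things in the scene. Friction and masses are not known exactly. Their poses are not given: they have to be found in the camera images.
- disc_center (a point): Centre, half-way up, of the steel disc with a flat: 56 mm across, 20 mm thick, 0.35 kg, 12 mm bore, loose and level on the plate; hold it across the rim from above. z up; x points out square through the flat, y runs along it. The flat is a vertical face 43 mm long, 18 mm from the centre; it starts turned from the bar by 34 to 83 degrees, anticlockwise from above.
- disc_flat (a point): Middle of that disc's flat, half-way up its thickness, 18 mm from the disc's centre; axes as for disc_center.
- bar_mid (a point): Aluminium bar, 250 x 16 mm, 12 mm high, along the far side of the fixed dark plate (6 mm thick on the trolley top; reaches 140 mm from the bar on the discs' side). The point is the middle of the bar's working face (toward the discs), at its foot, level with the plate's top. z up, y along the bar, x square into the bar, away from the discs. Discs start with centres 85 to 105 mm from this face.
- round_center (a point): Centre, half-way up, of the other steel disc, fully round without a flat, else alike: 56 mm across, 20 mm thick, 12 mm bore, loose on the same plate, 120 to 150 mm along the bar to one side of the flat-edged one (either side). To be left where it is.
Mind the look-alikes: they are no part of the job. What is shaped like the part that bears disc_center but pink or purple is not meant.

How it is judged:
By the outcome, as a careful person would: the job done as asked, in the order asked, and still so for the second after the job is handed in, with the robot touching nothing.
It also fails if it takes over 35 s, if anything falls off the work surface, if the arm or the gripper's body presses on something with over 40 N, if the wrist force passes 120 N, or if a joint passes its speed limit or range.

## Working session

There is one attempt and no reset: what is moved stays moved. The work goes in short steps, Python scripts to look and compute and a tool call to move; the robot and the scene stay as the last step left them, time stands still between calls to the robot, and variables do not carry over. Pictures are saved under pics/ and viewed, at most 10 in all, crops included, and the job is handed in when it is done.

Besides the shell and the picture viewer there is one more tool, called after "Request:" by a JSON object that holds its "method" and its "body". move_arm: Moves the arm, as the interface text tells. Its arguments: {"type":"object","properties":{"steps":{"type":"array"},"squeeze":{"type":"number"}},"required":["steps"]}

```bash
mkdir -p pics
cat > h.py <<'E'
import numpy as np, cv2
from cell import *
def world(f,u,v,z=None):
    """pixel -> world by depth, or by intersecting plane z (pinhole cams)"""
    R=cv2.Rodrigues(np.array(f["rvec"],float))[0]; t=np.array(f["tvec"],float).ravel()
    u=np.atleast_1d(u).astype(float); v=np.atleast_1d(v).astype(float)
    d=np.stack([(u-f["cx"])/f["fx"],(v-f["cy"])/f["fy"],np.ones_like(u)],1)
    C=-R.T@t; D=d@R
    s=(z-C[2])/D[:,2] if z is not None else f["z_map"][v.astype(int),u.astype(int)]
    return C+D*s[:,None]
def save(f,n): cv2.imwrite("pics/"+n,cv2.cvtColor(f["img"],cv2.COLOR_RGB2BGR))
E
python3 - <<'E'
from h import *
for c in ["top","scene"]:
    f=grab_frame(c); save(f,c+"0.png")
    for q in ["disc_center","disc_flat","bar_mid","round_center"]:
        for r in place_of(f,q)[:3]:
            u,v=r["centre"]; print(c,q,round(r["confidence"],2),np.round([u,v]),world(f,u,v).round(4)[0], world(f,u,v,.006 if q=="bar_mid" else .016).round(4)[0])
s=read_state(); print(s["clock"],s["tool_rot"])
E
```

```text
top disc_center 0.95 [178. 241.] [0.4395 0.3811 0.0179] [0.4395 0.3815 0.016 ]
top disc_center 0.92 [229. 202.] [0.5381 0.256  0.0252] [0.5389 0.2568 0.016 ]
top disc_center 0.88 [338. 245.] [ 0.4325 -0.0145  0.0203] [ 0.4324 -0.0154  0.016 ]
top disc_flat 0.69 [228. 206.] [0.526  0.2591 0.0252] [0.5267 0.2599 0.016 ]
top disc_flat 0.67 [348. 245.] [ 0.4332 -0.0376  0.0209] [ 0.433  -0.0388  0.016 ]
top bar_mid 0.85 [251. 162.] [0.6401 0.2024 0.0187] [0.6427 0.2027 0.006 ]
top round_center 0.77 [291. 193.] [0.5627 0.0998 0.0066] [0.5617 0.1007 0.016 ]
scene disc_center 0.81 [241. 185.] [0.5317 0.2353 0.0249] [0.5386 0.2453 0.016 ]
scene disc_center 0.68 [278. 275.] [ 0.441  -0.0155  0.0081] [ 0.4364 -0.0205  0.016 ]
scene disc_center 0.6 [173. 178.] [0.4219 0.3645 0.0181] [0.4231 0.3674 0.016 ]
scene disc_flat 0.93 [280. 283.] [ 0.4282 -0.0348  0.0134] [ 0.4267 -0.0364  0.016 ]
scene disc_flat 0.81 [174. 182.] [0.4231 0.3632 0.0058] [0.4175 0.3497 0.016 ]
scene disc_flat 0.59 [235. 181.] [0.5315 0.2579 0.0255] [0.5389 0.269  0.016 ]
scene bar_mid 0.88 [287. 184.] [0.6421 0.1945 0.0065] [0.6426 0.1951 0.006 ]
scene round_center 0.57 [281. 213.] [0.545  0.1037 0.0238] [0.5513 0.1106 0.016 ]
0.5 [[-9.45140208e-01  3.26664946e-01 -2.29517899e-05]
 [ 3.26664946e-01  9.45140208e-01  1.16015137e-05]
 [ 2.54824673e-05  3.46751188e-06 -1.00000000e+00]]
```

View pics/top0.png

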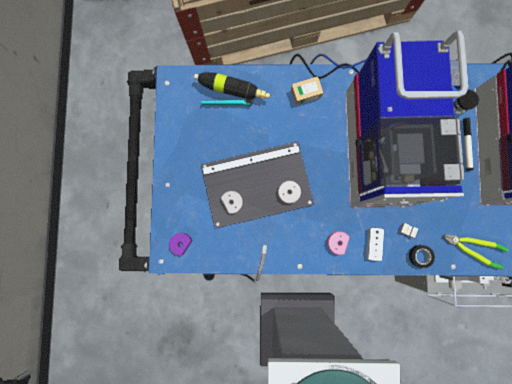

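The two discs are on the plate at about (231,202) and (289,191). The bar runs from (203,170) to (298,148), and the pink and purple parts are decoys. Next I zoom in and fit the bar and the discs.

Run:
```python
from h import *
f=grab_frame("top")
im=cv2.cvtColor(f["img"],cv2.COLOR_RGB2BGR)
cv2.imwrite("pics/crop1.png",cv2.resize(im[135:235,190:320],None,fx=6,fy=6,interpolation=cv2.INTER_CUBIC))
for i,r in enumerate(cut_out(f,"disc_center")[:4]+cut_out(f,"round_center")[:2]):
    v,u=np.nonzero(r["pixels"]); P=world(f,u,v,.026)
    c,rad=cv2.minEnclosingCircle(P[:,:2].astype(np.float32)); print(i,round(r["confidence"],2),np.round(r["centre"]),len(u),np.round(c,4),round(rad,4),P[:,:2].mean(0).round(4))
# bar: bright, low-saturation pixels in strip
hsv=cv2.cvtColor(im,cv2.COLOR_BGR2HSV)
m=((hsv[...,2]>150)&(hsv[...,1]<60)).astype(np.uint8); m[:142]=0;m[178:]=0;m[:,:198]=0;m[:,303:]=0
n,l,st,_=cv2.connectedComponentsWithStats(m); k=1+st[1:,4].argmax(); v,u=np.nonzero(l==k)
P=world(f,u,v,.018)[:,:2]; (c,wh,a)=cv2.minAreaRect((P*1000).astype(np.float32)); print("bar",st[k],c,wh,a,cv2.boxPoints((c,wh,a)))
```

```text
0 0.69 [335. 242.] 330 [ 0.439 -0.014] 0.0262 [ 0.4391 -0.0125]
1 0.62 [231. 201.] 320 [0.5395 0.2502] 0.0279 [0.5409 0.2483]
2 0.57 [180. 239.] 349 [0.4329 0.3728] 0.0286 [0.4348 0.3757]
3 0.72 [288. 190.] 430 [0.5632 0.1056] 0.0301 [0.5635 0.1062]
bar [203 143  97  31 680] (649.2259521484375, 203.05148315429688) (24.63851547241211, 250.77389526367188) 14.045741081237793 [[606.84406 321.6998 ]
 [667.706    78.42348]
 [691.60785  84.40317]
 [630.7459  327.6795 ]]
```

View pics/crop1.png

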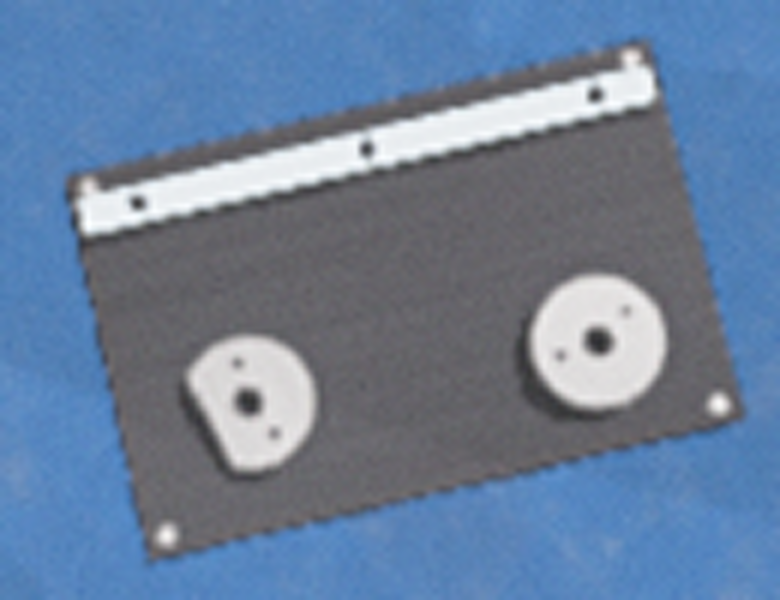

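The left disc at (231,202) has the flat, facing left and slightly down in the image. The right one at (289,191) is round. I move above the flat disc for a close look.

Request:
{"method": "move_arm", "body": {"steps": [[-429,-263,100,0,0,44,100],[-429,-263,100,0,0,44,100],[-429,-263,100,0,0,44,100],[-429,-263,100,0,0,44,100],[-429,-263,100,0,0,44,100]]}}

```text
clock: 1.27
ee_pos: [0.416, 0.3995, 0.3436]
tool_rot: [[-0.45, 0.893, 0.0], [0.893, 0.45, 0.0], [0.0, 0.001, -1.0]]
wrist_force: [1.0, 1.9, 0.3]
width: 1.0
grasp_force: 0.0
```

```bash
cat >> h.py <<'E'
def to_tool(target,yaw_y,s=None):
    """print shift(mm) in tool axes and z-turn (deg) to bring TCP to target with tool y at world angle yaw_y (deg)"""
    s=s or read_state(); R=np.array(s["tool_rot"]); p=np.array(s["ee_pos"])
    a=np.degrees(np.arctan2(R[1,1],R[0,1])); d=R.T@(np.array(target)-p)*1000
    print("t",round(s["clock"],2),"p",p.round(4),"y-ang",round(a,2),"shift",d.round(1),"turn",round(-((yaw_y-a+180)%360-180),2),"tilt",R[:2,2].round(4),"q",np.round(s["qpos"],2),"F",np.round(s["wrist_force"],1),"w",round(s["width"],3),"g",round(s["grasp_force"],1))
E
python3 -c "
from h import *
to_tool([.540,.249,.300],27)"
```

```text
t 1.27 p [0.416  0.3995 0.3436] y-ang 26.75 shift [-190.2   43.    43.6] turn -0.25 tilt [0.0004 0.0004] q [ 0.72 -0.08  1.73 -0.    1.48  0.25] F [1.  1.9 0.3] w 1.0 g 0.0
```

Request:
{"method": "move_arm", "body": {"steps": [[-190,43,43,0,0,0,100],[-190,43,43,0,0,0,100],[-190,43,43,0,0,0,100],[-190,43,43,0,0,0,100],[-190,43,43,0,0,0,100]]}}

```text
clock: 1.9
ee_pos: [0.5398, 0.251, 0.3007]
tool_rot: [[-0.452, 0.892, -0.0], [0.892, 0.452, 0.0], [0.0, -0.0, -1.0]]
wrist_force: [0.1, 1.0, 0.7]
width: 0.996
grasp_force: 0.0
```

Run:
```python
from h import *
to_tool([.540,.249,.300],27)
f=grab_frame("wrist"); save(f,"w1.png")
R=cv2.Rodrigues(np.array(f["rvec"],float))[0]; C=-R.T@np.array(f["tvec"]).ravel(); print("cam",C,R[2],f["fx"],f["cx"],f["cy"])
for q in ["disc_center","disc_flat","bar_mid","round_center"]:
    for r in place_of(f,q)[:2]: print(q,round(r["confidence"],2),np.round(r["centre"],1))
```

```text
t 1.9 p [0.5398 0.251  0.3007] y-ang 26.86 shift [-1.8 -0.7  0.7] turn -0.14 tilt [-0.0004  0.0001] q [ 0.39 -0.01  1.74  0.    1.41 -0.08] F [0.1 1.  0.7] w 0.996 g 0.0
cam [0.50979807 0.31036766 0.2694473 ] [ 0.11908787 -0.23416889 -0.96487461] 297.3186396354542 252.38630961475636 193.83422716686155
disc_center 0.95 [ 91.3 334. ]
disc_center 0.9 [206.5   8.9]
disc_flat 0.79 [252.1 168.8]
disc_flat 0.69 [ 85.1 337.6]
bar_mid 0.8 [316.2 274.1]
round_center 0.85 [212.5 320.2]
```

View pics/w1.png

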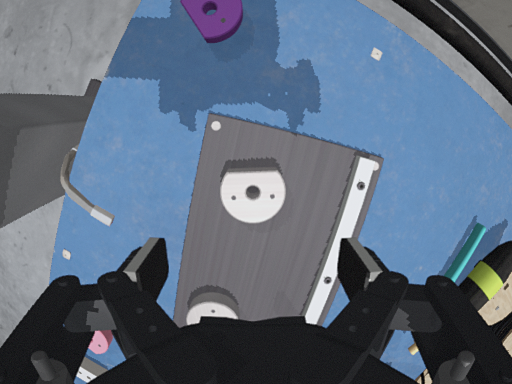

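The wrist view confirms it: the flat is on the upper edge at about (252,167), parallel to the closing axis. The bore is at (253,192) and the bar is on the right. I fit both precisely.

```bash
cat >> h.py <<'E'
def fish(f,u,v,z):
    R=cv2.Rodrigues(np.array(f["rvec"],float))[0]; C=-R.T@np.array(f["tvec"],float).ravel()
    a=(np.asarray(u,float)-f["cx"])/f["fx"]; b=(np.asarray(v,float)-f["cy"])/f["fy"]; th=np.hypot(a,b)+1e-12
    D=np.stack([np.sin(th)*a/th,np.sin(th)*b/th,np.cos(th)],-1)@R
    return (C+D*((z-C[2])/D[...,2])[...,None])[...,:2]
def bright(f,seed,thr=150):
    hsv=cv2.cvtColor(f["img"],cv2.COLOR_RGB2HSV); m=((hsv[...,2]>thr)&(hsv[...,1]<60)).astype(np.uint8)
    n,l=cv2.connectedComponents(m,connectivity=4); return (l==l[seed[1],seed[0]]).astype(np.uint8), hsv[seed[1],seed[0]]
def contour(m):
    c=max(cv2.findContours(m,cv2.RETR_EXTERNAL,cv2.CHAIN_APPROX_NONE)[0],key=len)[:,0]; return c[:,0],c[:,1]
E
cat > disc.py <<'E'
from h import *
from scipy.optimize import least_squares
def fitdisc(P,c0,a0):
    # disc with flat: signed residual = max(|d|-r, d.n-h)
    def res(x):
        d=P-x[:2]; n=np.array([np.cos(x[2]),np.sin(x[2])]); return np.maximum(np.hypot(*d.T)-.028-x[3],d@n-.018-x[3])
    s=least_squares(res,[*c0,np.radians(a0),0],loss="soft_l1",f_scale=.001); return s.x[:2].round(4),round(np.degrees(s.x[2]),2),"rms",np.sqrt((res(s.x)**2).mean()).round(5),"grow",s.x[3].round(4)
E
python3 - <<'E'
from disc import *
f=grab_frame("wrist")
m,h=bright(f,(253,207)); print(h,m.sum()); u,v=contour(m); P=fish(f,u,v,.026)
for a in (90,117,140): print(fitdisc(P,P.mean(0),a))
m,h=bright(f,(350,220)); print(h,m.sum()); u,v=contour(m); 
P=fish(f,u,v,.018)*1000; r=cv2.minAreaRect(P.astype(np.float32)); print("bar",r,cv2.boxPoints(r))
hull=[];
n=np.array([np.cos(np.radians(14)),np.sin(np.radians(14))])
t=P@np.array([-n[1],n[0]]); d=P@n
k=(t>t.min()+20)&(t<t.max()-10)&(d<np.median(d)); Q=P[k]; L=cv2.fitLine(Q.astype(np.float32),cv2.DIST_HUBER,0,.01,.01).ravel(); print("face line dir ang",np.degrees(np.arctan2(L[1],L[0])),L[2:])
E
```

```text
[120   1 231] 2647
(array([0.5391, 0.2528]), np.float64(118.77), 'rms', np.float64(0.00025), 'grow', np.float64(-0.0005))
(array([0.5391, 0.2528]), np.float64(118.77), 'rms', np.float64(0.00025), 'grow', np.float64(-0.0005))
(array([0.5391, 0.2528]), np.float64(118.77), 'rms', np.float64(0.00025), 'grow', np.float64(-0.0005))
[107   8 235] 2386
bar ((639.5654296875, 236.983154296875), (21.074237823486328, 181.76806640625), 12.048184394836426) [[610.28986 323.66577]
 [648.231   145.90161]
 [668.841   150.30054]
 [630.89984 328.0647 ]]
face line dir ang -76.44922 [630.5175  241.94046]
```

Request:
{"method": "move_arm", "body": {"steps": [[2,0,40,0,0,-2,100],[2,0,85,0,0,-2,100],[2,0,105,0,0,-2,100],[2,0,115,0,0,-2,100],[2,0,120,0,0,-2,100]]}}

```text
clock: 2.82
ee_pos: [0.539, 0.2533, 0.1815]
tool_rot: [[-0.484, 0.875, 0.001], [0.875, 0.484, 0.0], [-0.0, 0.001, -1.0]]
wrist_force: [-0.7, 0.0, -0.3]
width: 1.0
grasp_force: 0.0
```

Run:
```python
from h import *
f=grab_frame("wrist"); save(f,"w2.png")
to_tool([.5391,.2528,.180],28.8)
```

```text
t 2.88 p [0.5389 0.2532 0.1811] y-ang 28.94 shift [-0.5 -0.   1.1] turn 0.14 tilt [0.0008 0.0003] q [ 0.4   0.1   1.84  0.    1.2  -0.11] F [-1.  -0.4 -0.6] w 0.999 g 0.0
```

View pics/w2.png

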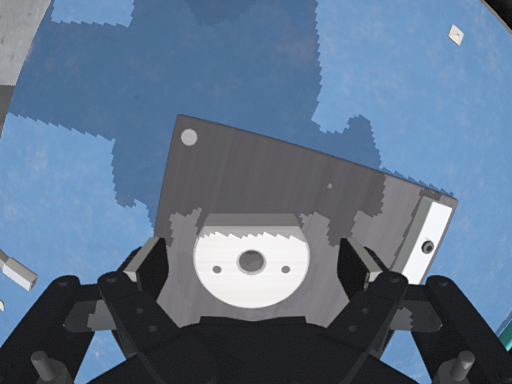

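The disc at (251,262) sits centred between the pads. I close gently.

Request:
{"method": "move_arm", "body": {"steps": [[0,0,0,0,0,0,70],[0,0,0,0,0,0,50],[0,0,0,0,0,0,50],[0,0,0,0,0,0,50],[0,0,0,0,0,0,50]], "squeeze": 25}}

```text
clock: 3.5
ee_pos: [0.5389, 0.2531, 0.182]
tool_rot: [[-0.484, 0.875, 0.001], [0.875, 0.484, 0.0], [-0.0, 0.001, -1.0]]
wrist_force: [-2.6, -0.9, 6.1]
width: 0.642
grasp_force: 26.0
```

Request:
{"method": "move_arm", "body": {"steps": [[0,0,0,0,0,8,50],[0,0,0,0,0,18,50],[0,0,0,0,0,28,50],[0,0,0,0,0,38,50],[0,0,0,0,0,48,50]]}}

```text
clock: 4.12
ee_pos: [0.539, 0.2531, 0.182]
tool_rot: [[0.332, 0.943, 0.002], [0.943, -0.332, 0.001], [0.001, 0.002, -1.0]]
wrist_force: [1.3, -0.9, 4.5]
width: 0.644
grasp_force: 25.8
```

Request:
{"method": "move_arm", "body": {"steps": [[0,0,0,0,0,10,50],[0,0,0,0,0,20,50],[0,0,0,0,0,30,50],[0,0,0,0,0,40,50],[0,0,0,0,0,50,50]]}}

```text
clock: 4.75
ee_pos: [0.5391, 0.2531, 0.182]
tool_rot: [[0.936, 0.352, 0.002], [0.352, -0.936, 0.001], [0.002, 0.0, -1.0]]
wrist_force: [2.4, -0.4, 3.1]
width: 0.641
grasp_force: 25.8
```

Run:
```python
from disc import *
f=grab_frame("wrist"); save(f,"w3.png")
n=np.array([np.cos(np.radians(13.55)),np.sin(np.radians(13.55))]); s=read_state()
to_tool([*(np.array(s["ee_pos"])[:2]+.060*n),.1815],-76.45,s)
```

```text
t 4.8 p [0.5391 0.2531 0.182 ] y-ang -69.92 shift [59.6  6.8  0.6] turn 6.53 tilt [0.0022 0.0005] q [ 0.4   0.1   1.84 -0.    1.2   1.62] F [0.6 0.1 5. ] w 0.647 g 26.0
```

View pics/w3.png

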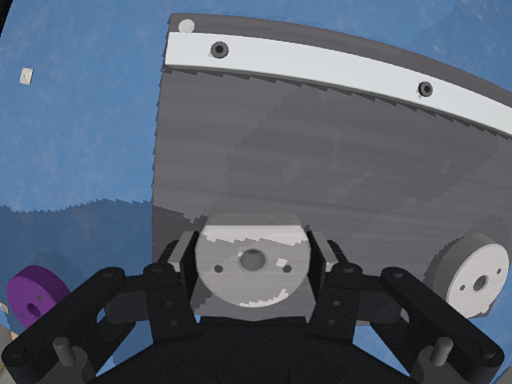

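The disc turned with the fingers and its flat now faces the bar, at the top of the image around (252,225). The round disc at (470,280) is clear. I finish the turn and slide most of the way.

Request:
{"method": "move_arm", "body": {"steps": [[0,0,0,0,0,6.5,50],[14,1.6,0,0,0,6.5,50],[30,3.4,0,0,0,6.5,50],[46,5.2,0,0,0,6.5,50],[60,6.8,0,0,0,6.5,50]]}}

```text
clock: 5.42
ee_pos: [0.5975, 0.2684, 0.1819]
tool_rot: [[0.968, 0.252, -0.001], [0.252, -0.968, 0.0], [-0.001, -0.0, -1.0]]
wrist_force: [-10.7, -2.0, 12.4]
width: 0.636
grasp_force: 26.7
```

Run:
```python
from disc import *
f=grab_frame("wrist"); save(f,"w4.png")
n=np.array([np.cos(np.radians(13.55)),np.sin(np.radians(13.55))]); s=read_state(); p=np.array(s["ee_pos"])[:2]
to_tool([*(p+.008*n),.1815],-76.45,s); print("gap est",669.7-18-p@n*1000)
hsv=cv2.cvtColor(f["img"],cv2.COLOR_RGB2HSV)
v0=np.argwhere(hsv[:,:,2]>225); print(len(v0))
```

```text
t 5.47 p [0.5987 0.2686 0.182 ] y-ang -75.39 shift [8.  0.1 0.5] turn 1.06 tilt [0.0006 0.0005] q [0.38 0.22 1.7  0.   1.22 1.7 ] F [2.2 1.9 4.7] w 0.635 g 26.6
gap est 6.719993391264097
41
```

View pics/w4.png

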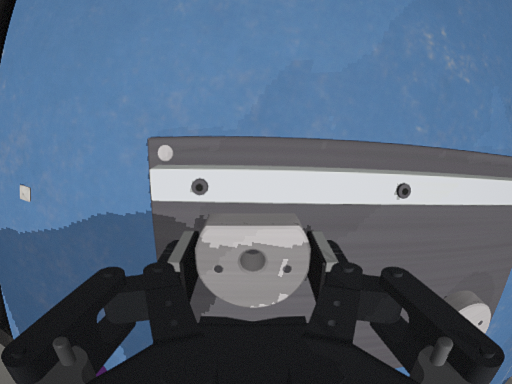

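The flat, with its face seen at v≈213-225, lies nearly parallel to the bar edge at v≈203. About 7 mm is left, so I creep in and watch the force.

Request:
{"method": "move_arm", "body": {"steps": [[2,0,0,0,0,1,50],[3.5,0,0,0,0,1,50],[5,0,0,0,0,1,50],[6,0.1,0,0,0,1,50],[6,0.1,0,0,0,1,50]]}}

```text
clock: 6.1
ee_pos: [0.603, 0.2697, 0.182]
tool_rot: [[0.972, 0.236, -0.0], [0.236, -0.972, 0.0], [-0.0, -0.0, -1.0]]
wrist_force: [-6.7, -1.8, 10.3]
width: 0.64
grasp_force: 27.0
```

Request:
{"method": "move_arm", "body": {"steps": [[0.6,0,0,0,0,0,50],[1.2,0,0,0,0,0,50],[1.2,0,0,0,0,0,50]]}}

```text
clock: 6.48
ee_pos: [0.6041, 0.27, 0.1819]
tool_rot: [[0.972, 0.236, -0.0], [0.236, -0.972, 0.0], [-0.0, -0.0, -1.0]]
wrist_force: [-8.5, -1.6, 11.0]
width: 0.643
grasp_force: 27.0
```

```bash
cat > chk.py <<'E'
from disc import *
n=np.array([np.cos(np.radians(13.55)),np.sin(np.radians(13.55))]); s=read_state(); p=np.array(s["ee_pos"])[:2]
to_tool([*(p+.001*n),.1815],-76.45,s); print("gap est",669.7-18-p@n*1000,"Fn",np.array(s["wrist_force"])[:2]@n,"mom",np.round(s["moment"],2))
E
python3 chk.py
```

```text
t 6.47 p [0.6041 0.27   0.1819] y-ang -76.38 shift [1.  0.  0.4] turn 0.07 tilt [-0.0005  0.0002] q [0.38 0.23 1.69 0.   1.23 1.71] F [-8.5 -1.6 11. ] w 0.643 g 27.0
gap est 1.1937556345457097 Fn -8.634973945454588 mom [-0.38  1.33 -0.  ]
```

Request:
{"method": "move_arm", "body": {"steps": [[0.5,0,0,0,0,0,50],[1,0,0,0,0,0,50],[1,0,0,0,0,0,50]]}}

```text
clock: 6.85
ee_pos: [0.605, 0.2702, 0.1819]
tool_rot: [[0.972, 0.236, -0.0], [0.236, -0.972, 0.0], [-0.0, -0.0, -1.0]]
wrist_force: [-7.0, -1.6, 11.4]
width: 0.642
grasp_force: 27.0
```

Request:
{"method": "move_arm", "body": {"steps": [[0.5,0,0,0,0,0,50],[1,0,0,0,0,0,50],[1,0,0,0,0,0,50]]}}

```text
clock: 7.22
ee_pos: [0.606, 0.2704, 0.1819]
tool_rot: [[0.972, 0.235, -0.001], [0.235, -0.972, 0.0], [-0.001, -0.0, -1.0]]
wrist_force: [-8.2, -1.5, 11.8]
width: 0.641
grasp_force: 27.1
```

```bash
python3 chk.py
```

```text
t 7.22 p [0.606  0.2704 0.1819] y-ang -76.38 shift [1.  0.  0.4] turn 0.07 tilt [-0.0006  0.0001] q [0.38 0.23 1.68 0.   1.23 1.71] F [-8.2 -1.5 11.8] w 0.641 g 27.1
gap est -0.7612704438612354 Fn -8.28411622271472 mom [-0.44  1.43  0.04]
```

Request:
{"method": "move_arm", "body": {"steps": [[0.5,0,0,0,0,0,50],[1,0,0,0,0,0,50],[1,0,0,0,0,0,50]]}}

```text
clock: 7.6
ee_pos: [0.6064, 0.2706, 0.1819]
tool_rot: [[0.972, 0.236, -0.003], [0.236, -0.972, -0.001], [-0.003, -0.0, -1.0]]
wrist_force: [-18.6, -4.5, 16.2]
width: 0.643
grasp_force: 27.6
```

Request:
{"method": "move_arm", "body": {"steps": [[0.5,0,0,0,0,0,50],[1,0,0,0,0,0,50],[1,0,0,0,0,0,50]]}}

```text
clock: 7.98
ee_pos: [0.6069, 0.2707, 0.1819]
tool_rot: [[0.972, 0.236, -0.005], [0.236, -0.972, -0.001], [-0.005, 0.0, -1.0]]
wrist_force: [-27.6, -7.3, 22.4]
width: 0.635
grasp_force: 28.1
```

```bash
python3 chk.py
python3 - <<'E'
from h import *
f=grab_frame("wrist"); im=cv2.cvtColor(f["img"],cv2.COLOR_RGB2BGR)
cv2.imwrite("pics/w5.png",cv2.resize(im[170:320,160:350],None,fx=4,fy=4,interpolation=cv2.INTER_CUBIC))
E
```

```text
t 7.97 p [0.6069 0.2707 0.1819] y-ang -76.37 shift [1.  0.  0.4] turn 0.08 tilt [-0.0052 -0.0013] q [0.38 0.24 1.68 0.   1.23 1.71] F [-27.6  -7.3  22.4] w 0.635 g 28.1
gap est -1.707635153235401 Fn -28.502262442936704 mom [-1.34  4.49 -0.02]
```

View pics/w5.png

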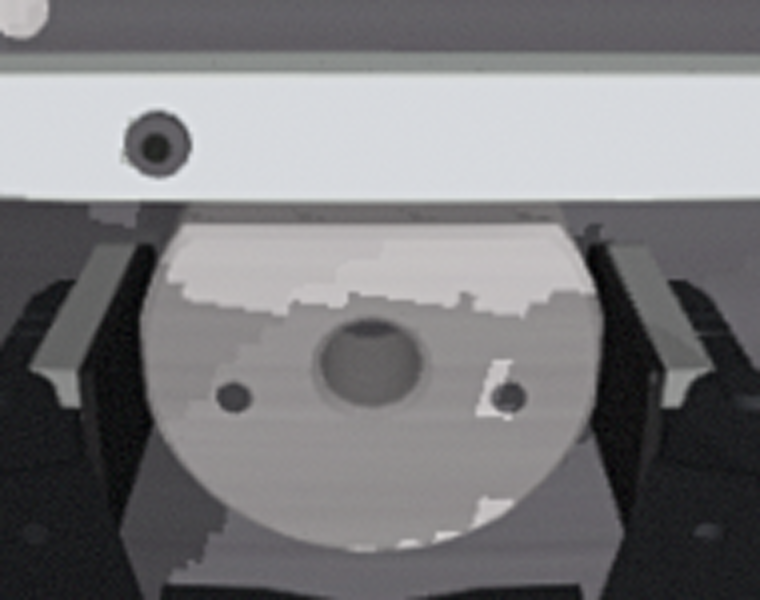

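The flat is pressed along the bar, at crop v≈200-225, with the push risen to about 28 N and no yaw moment. I relax the push a little and open.

Request:
{"method": "move_arm", "body": {"steps": [[-1,0,0,0,0,0,50],[-1,0,0,0,0,0,50],[-1,0,0,0,0,0,75],[-1,0,0,0,0,0,95],[-1,0,0,0,0,0,95]], "squeeze": 20}}

```text
clock: 8.65
ee_pos: [0.6071, 0.2705, 0.1808]
tool_rot: [[0.972, 0.233, 0.0], [0.233, -0.972, 0.0], [0.0, -0.0, -1.0]]
wrist_force: [0.6, 0.0, 0.3]
width: 0.945
grasp_force: 0.0
```

```bash
python3 chk.py
python3 - <<'E'
from h import *
f=grab_frame("wrist"); im=cv2.cvtColor(f["img"],cv2.COLOR_RGB2BGR)
cv2.imwrite("pics/w6.png",cv2.resize(im[170:320,160:350],None,fx=4,fy=4,interpolation=cv2.INTER_CUBIC))
E
```

```text
t 8.65 p [0.6071 0.2705 0.1808] y-ang -76.52 shift [ 1.  -0.  -0.7] turn -0.07 tilt [0.0001 0.    ] q [0.38 0.24 1.68 0.   1.22 1.72] F [0.6 0.  0.3] w 0.945 g 0.0
gap est -1.9024000191168398 Fn 0.6014509086658233 mom [0.   0.03 0.01]
```

View pics/w6.png

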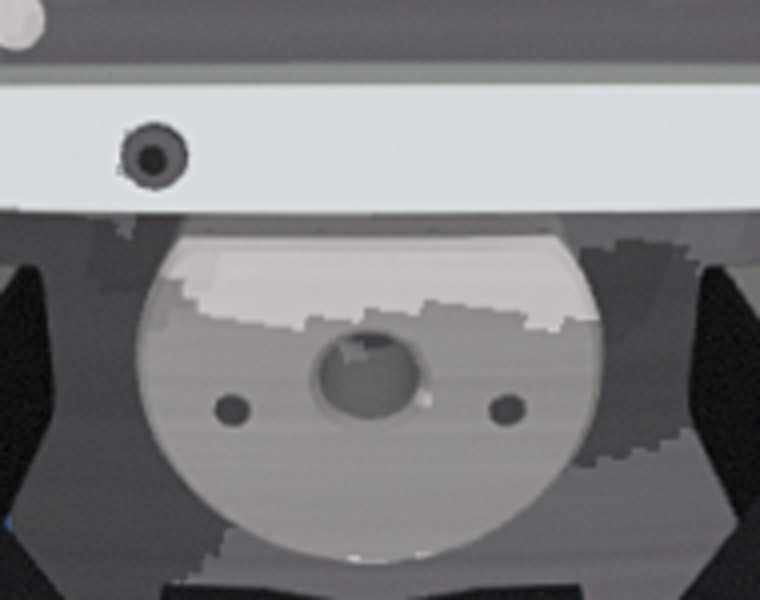

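Released. The flat still lies along the bar edge, at crop v≈212-236. I retract straight up and verify.

Request:
{"method": "move_arm", "body": {"steps": [[0,0,-10,0,0,0,100],[0,0,-40,0,0,0,100],[0,0,-90,0,0,0,100],[-30,0,-120,0,0,0,100],[-60,0,-120,0,0,0,100]]}}

```text
clock: 9.32
ee_pos: [0.5484, 0.2565, 0.3045]
tool_rot: [[0.973, 0.232, 0.004], [0.232, -0.973, 0.002], [0.005, -0.001, -1.0]]
wrist_force: [0.1, -0.5, -1.0]
width: 1.002
grasp_force: 0.0
```

```bash
python3 chk.py
python3 - <<'E'
from disc import *
f=grab_frame("wrist"); save(f,"w7.png")
for r in place_of(f,"disc_center")[:3]: print(r["confidence"],r["centre"])
t=grab_frame("top")
for r in cut_out(t,"round_center")[:2]:
    v,u=np.nonzero(r["pixels"]); P=world(t,u,v,.026); print("round",r["confidence"],P[:,:2].mean(0).round(4))
E
```

```text
t 9.32 p [0.5484 0.2565 0.3045] y-ang -76.56 shift [4.00e-01 1.00e-01 1.23e+02] turn -0.11 tilt [0.0044 0.0019] q [0.4  0.01 1.72 0.   1.41 1.73] F [ 0.1 -0.5 -1. ] w 1.002 g 0.0
gap est 58.5116069247066 Fn -0.04736383729013265 mom [ 0.01 -0.02 -0.  ]
0.82 [116.5, 261.9]
0.81 [252.7, 124.0]
round 0.81 [0.5639 0.1056]
```

View pics/w7.png

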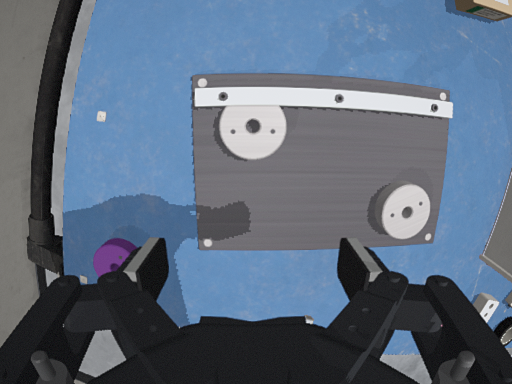

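The disc sits against the bar at (253,128) with its flat along the bar edge (v≈105), and the round disc at (406,211) is unmoved. I check the flat's gap and angle numerically once.

Run:
```python
from disc import *
f=grab_frame("wrist"); g=f["img"].mean(2)
for u in (200,208,232,240,250,260,270,290,300): print(u,g[98:118,u].round().astype(int))
# disc boundary below the flat, dark holes near it
m=(g<150).astype(np.uint8)[100:160,215:292]
n,l,st,c=cv2.connectedComponentsWithStats(m)
for i in range(1,n):
    if st[i,4]<400:
        w=l==i; v,u=np.nonzero(w); print(st[i,4],fish(f,c[i,0]+215,c[i,1]+100,.026))
# bar rear/front edge: subpixel front edge away from the disc
pts=[]
for u in list(range(300,440,4)):
    col=cv2.GaussianBlur(g[:,u:u+1],(1,5),0).ravel(); d=np.diff(col[92:125]); k=d.argmin(); 
    if 0<k<len(d)-1: pts.append((u,92+k+.5+.5*(d[k-1]-d[k+1])/(d[k-1]-2*d[k]+d[k+1])))
P=fish(f,*np.array(pts).T,.018); L=cv2.fitLine((P*1000).astype(np.float32),cv2.DIST_HUBER,0,.01,.01).ravel(); nb=np.array([-L[1],L[0]]); nb*=np.sign(nb[0])
print("bar normal",np.degrees(np.arctan2(nb[1],nb[0])),"d",L[2:]@nb)
# disc top-edge along the flat and the rim
e=cv2.Canny(f["img"],60,150); v,u=np.nonzero(e); Q=fish(f,u,v,.026)
c=fish(f,252.7,127,.026); r=np.hypot(*(Q-c).T); Q=Q[(r>.014)&(r<.032)&(((Q-c)@nb)<.0145)]
from scipy.optimize import least_squares
s=least_squares(lambda x:np.hypot(*(Q-x[:2]).T)-x[2],[*c,.028],loss="soft_l1",f_scale=.0005); print("circle",s.x,"centre-to-bar mm",L[2:]@nb-s.x[:2]@nb*1000)
```

```text
200 [231 231 230 231 231 234 239 149  74  83 111 116 114 112 111 113 112 114
 116 115]
208 [231 230 231 231 232 235 233 126  70  77  99 114 113 114 112 111 114 117
 115 116]
232 [231 231 231 231 232 224 202 202 213 216 216 216 212 213 213 215 214 213
 213 216]
240 [231 231 231 231 233 223 198 201 215 216 216 216 214 213 214 215 214 212
 212 217]
250 [231 231 231 232 232 220 196 203 216 216 215 217 216 214 214 215 215 215
 217 201]
260 [231 232 231 232 232 219 197 203 217 216 218 217 217 215 215 216 214 215
 216 217]
270 [231 231 231 231 233 222 199 203 217 216 218 219 218 216 216 217 217 215
 216 217]
290 [231 231 231 230 233 234 211  99  65  98 111 113 111 113 112 113 112 112
 109 111]
300 [230 232 231 231 232 236 229 114  73 111 115 116 114 116 116 118 118 118
 115 117]
168 [0.60561999 0.27027325]
15 [0.59748815 0.28551875]
14 [0.60530363 0.25342133]
bar normal 13.6336355 d 669.79553
circle [0.60525055 0.27061088 0.0276598 ] centre-to-bar mm 17.812841963803976
```

The centre is 17.8 mm from the bar face (18 mm nominal), and the seam is uniform along the flat.

```bash
python3 -c "
from cell import *
print(sign_off())"
```

```text
the job is handed in; nothing more can be done
None
```

The disc's flat lies snugly along the bar (centre measured 17.8 mm from the face, 18 mm nominal), it stayed on the plate, the round disc was left where it was, the gripper is open and clear, and the job was handed in at about 9.5 s.

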